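Put the mixed-up feet into their right kit trays

ROBOT

A 6-joint arm with a two-finger parallel gripper is mounted at the origin on the work surface. World frame = base frame: x ahead of the robot, y to its left, z up, the work surface at z = 0. Lengths are in m, angles in rad, forces in N, time in s.
With the tool pointing down it reaches from about 0.375 to 0.975 m from the base axis. Payload 3.8 kg.
Tool frame: the origin (TCP) lies at the centre of the arm's flange, where the gripper is bolted on; the fingertips stand 166 mm ahead of it and the grasp point (between the pads) lies 147 mm ahead of it; z points along the fingers, y is the line along which they close (so a half turn about z gives the same grasp; the last joint's range is limited). The gripper opens to 88 mm and grips with 3 to 60 N. Pads are 18 mm wide; open, the fingers measure 123 mm over their backs; the gripper's body (75 mm by 187 mm) begins 45 mm behind the grasp point.
Start: joints at [-1.168, 0.264, 1.604, -0, 1.274, -0.037], TCP at [0.287, -0.611, 0.405] pointing down, gripper open.
Joint ranges: [-2.63, 2.63], [-0.94, 2.18], [0.31, 2.57], [-1.31, 4.45], [0, 2.66], [-2.55, 2.55]. Speed limits (rad/s): [2.57, 2.57, 3.14, 3.14, 3.14, 3.14].

INTERFACE

Orientations are given as a unit quaternion [w, x, y, z].
In Python, from workcell import monitor, eyes, job gives the robot as it stands.
- The arm moves only by the tool arm_command, never from a script. Its argument "rows" is a list of rows, each an object with "dp": the shift along the tool's x, y, z in m, a list of three; "dr": the turn, a rotation vector about the tool's x, y, z in rad, a list of three; "jaw": the opening, from 0 (shut) to 1 (fully open). In form: [{"dp": [dx, dy, dz], "dr": [rx, ry, rz], "jaw": jaw}, ...]. A call has exactly 10 rows; each row is the pose to reach, as a shift and turn from the pose commanded when the call began, along the tool's axes at that moment; what a row does not reach only later rows make up. A row lasts 1/12 s, in which the tool goes at most 41.7 mm and 7.16 degrees, less where a joint would pass 70% of its speed; a pose out of reach is approached as far as the arm can. A call with a gripper value outside its range is refused whole. The fingers move at their own pace and stop on an object; "newtons" is the grip in N (left out, the last holds). Time passes only in rows, so rows that repeat a pose let the fingers close, or fill a call up. It gives the time, the measured TCP pose, the force, the opening and the grip force at its end, in the units of the state.
- monitor.state(): the state, without advancing time (a new reading comes with each control period).
- eyes.capture(name): name is "side" or "top"; returns (picture, depth): 480x640x3 uint8, red, green, blue; 480x640 float32, m along the optical axis (not along the pixel's ray), 0 where there is no reading.
- eyes.camera_info(name): a dict with "fx", "fy", "cx", "cy" (pixels), "world_from_camera" (4x4, takes a point from camera to world coordinates). Camera axes: x right, y up, looking along -z (the intrinsics and any distortion apply to the point x, -y, -z); pixel columns grow to the right and rows downward; lengths in m; the calibration is good to about 2 mm. A picture is of the moment at which its call begins. camera_info takes no time and is no camera call.
- job.sign_off(): hands the job in; it is judged then, once.
The state is a dict: "time": time; "qpos": joint angles; "joint_velocities": joint speeds; "joint_efforts": joint torques, N m; "eef_pos": TCP position; "tool_rot": TCP orientation; "wrist_force": force on the tool from outside, world axes, zero at the start; "moment": the same for the moment, N m; "finger_gap": opening from 0.0 (shut) to 1.0 (fully open); "grasp_force": force on a finger pad.
Only numpy, scipy, OpenCV 4.12 (cv2) and the standard library are available. Lean on these libraries where they do the work, as an engineer would, in place of code of your own. Each camera call takes 0.05 s, during which the arm holds its last target. There are 200 camera calls.

TASK

The three red feet for the drum stands have been put into one another's kit trays: the round, the square and the rectangular foot each belong in the bay of the tray whose two tubes have that same cross-section, ready to be pushed on. Sort them out so that each foot stands upright, socket up, on the floor of the bay of its own tray; a bay holds only one foot, and the black rubber mat is free for putting one down meanwhile. Leave the tape roll, the screw jar and the screwdriver where they are.

Things in the scene. Friction and masses are not known exactly. Their poses are not given: they have to be found in the camera images.
- foot_round: Loose red plastic foot, 60 g or so, 45 mm high, an upright socket open at the top over a closed sole 6 mm thick: round, the socket 46 mm across outside and 35 mm inside, the sole 52 mm across. At the start it stands upright in the bay of a wrong tray. Origin: centre of its underside; z up.
- foot_square: Loose red plastic foot, 60 g or so, 45 mm high, an upright socket open at the top over a closed sole 6 mm thick: square, the socket 46 x 46 mm outside and 35 x 35 mm inside, the sole 52 x 52 mm. At the start it stands upright in the bay of a wrong tray. Origin: centre of its underside; z up.
- foot_rect: Loose red plastic foot, 60 g or so, 45 mm high, an upright socket open at the top over a closed sole 6 mm thick: rectangular, the socket 56 mm (along its x) x 34 mm (along its y) outside and 45 x 23 mm inside, the sole 62 x 40 mm. At the start it stands upright in the bay of a wrong tray. Origin: centre of its underside; z up.
- tray_round: Fixed black kit tray, x -46..100, y -46..46 mm about its origin (under the bay's centre, at bench level; z up). Floor 3 mm thick, walls 4 mm thick, only 15 mm high. The bay, 84 x 84 mm inside, takes one foot. Beyond it (+x) two fixed aluminium tubes stand on end, round tubes, 34 mm across, tops at z 58 mm, centres at (71, +-21) mm. Yaw within 0.4 rad.
- tray_square: Fixed black kit tray, x -46..100, y -46..46 mm about its origin (under the bay's centre, at bench level; z up). Floor 3 mm thick, walls 4 mm thick, only 15 mm high. The bay, 84 x 84 mm inside, takes one foot. Beyond it (+x) two fixed aluminium tubes stand on end, square tubes, 34 x 34 mm, tops at z 58 mm, centres at (71, +-21) mm. Yaw within 0.4 rad.
- tray_rect: Fixed black kit tray, x -46..100, y -46..46 mm about its origin (under the bay's centre, at bench level; z up). Floor 3 mm thick, walls 4 mm thick, only 15 mm high. The bay, 84 x 84 mm inside, takes one foot. Beyond it (+x) two fixed aluminium tubes stand on end, flat rectangular tubes, 44 mm (along x) x 22 mm (along y), tops at z 58 mm, centres at (71, +-21) mm. Yaw within 0.4 rad.
- mat: Fixed black rubber mat on the bench, 120 x 120 mm and 3 mm thick, empty: the free spot. Origin: centre of its underside, at bench level; z up.
- tape_roll: Loose cardboard-brown roll of tape lying flat on the bench, 80 mm across, 25 mm high. Origin: centre of its underside. Leave it where it is: the job must not move it more than 20 mm.
- jar: Loose small screw jar with a white cap, 50 mm across, 62 mm high, standing on the bench. Origin: centre of its underside. Leave it where it is: the job must not move it more than 20 mm.
- screwdriver: Loose screwdriver lying on the bench, 190 mm long and under 35 mm high, handle to its -x. Origin: on its underside near mid-length. Leave it where it is: the job must not move it more than 20 mm.
Not all that is in view belongs to the job. What is shaped like the foot_square but purple or yellow is not meant.

How it is judged:
At the end, for the whole second after the job is handed in: The round, square and rectangular foot each stand on the floor of the bay of the tray with round, square and rectangular tubes: within 26 mm of the bay's centre (anywhere inside the bay will do), underside less than 6 mm above the bench, socket up within 0.08 rad of upright, released and at rest (horizontal distance between foot_round and tray_round below 0.026 m and z of foot_round in the frame of tray_round between 0 and 0.006 m and angle between each of foot_round, foot_square, foot_rect's own z axis and vertical below 0.08 rad and linear speed of each of foot_round, foot_square, foot_rect below 0.02 m/s and angular speed of each of foot_round, foot_square, foot_rect below 0.2 rad/s and horizontal distance between foot_square and tray_square below 0.026 m and z of foot_square in the frame of tray_square between 0 and 0.006 m and horizontal distance between foot_rect and tray_rect below 0.026 m and z of foot_rect in the frame of tray_rect between 0 and 0.006 m); the robot touches nothing.
It fails at once if the tape roll is moved by more than 20 mm (distance of tape_roll from where it was at the start of the episode above 0.02 m).
It fails at once if the screw jar is moved by more than 20 mm (distance of jar from where it was at the start of the episode above 0.02 m).
It fails at once if the screwdriver is moved by more than 20 mm (distance of screwdriver from where it was at the start of the episode above 0.02 m).
It also fails if it takes over 114 s, if anything falls off the work surface, if the arm or the gripper's body presses on something with over 40 N, if the wrist force passes 120 N, or if a joint passes its speed limit or range.

## Working session

There is one attempt and no reset: what is moved stays moved. The work goes in short steps, Python scripts to look and compute and a tool call to move; the robot and the scene stay as the last step left them, time stands still between calls to the robot, and variables do not carry over. Pictures are saved under pics/ and viewed, at most 14 in all, crops included, and the job is handed in when it is done.

Besides the shell and the picture viewer there is one more tool, called as name(argument=value, ...) on one line, values as JSON. arm_command: Moves the arm, as the interface text tells. Its arguments: {"type":"object","properties":{"rows":{"type":"array"},"newtons":{"type":"number"}},"required":["rows"]}

```bash
ls; mkdir -p pics; python3 - <<'E'
from workcell import monitor, eyes
import cv2,numpy as np
print(monitor.state())
for n in("top","side"):
    p,d=eyes.capture(n); cv2.imwrite(f"pics/{n}0.png",p[:,:,::-1]); np.savez(f"pics/{n}0.npz",p=p,d=d); print(eyes.camera_info(n))
E
```

```text
pics
{'time': 0.0, 'qpos': array([-1.16790513e+00,  2.64750883e-01,  1.60534123e+00, -1.40993440e-05,
        1.27371814e+00, -3.68972577e-02]), 'joint_velocities': array([-1.09124283e-03,  6.62399928e-05,  1.39140877e-04,  1.14262722e-03,
        4.25300708e-04, -1.33438668e-03]), 'joint_efforts': array([-1.63915439e-05, -5.02106845e+01, -3.56877923e+01,  7.30429706e-02,
        2.94843328e-02, -1.66238869e-04]), 'eef_pos': array([ 0.28724597, -0.61045985,  0.40340683]), 'tool_rot': array([-1.08905879e-03,  9.75919475e-01,  2.18128283e-01, -2.08402316e-04]), 'wrist_force': array([ 0.27734065, -0.40989249,  0.16151912]), 'moment': array([ 0.02394569, -0.0008805 ,  0.03377247]), 'grasp_force': 0.0, 'finger_gap': 0.999710825831184}
{'fx': 477.53873654289674, 'fy': 477.53873654289674, 'cx': 314.7057819223044, 'cy': 239.7717284581493, 'world_from_camera': array([[-0.00215813,  0.99824331, -0.05920847,  0.50724418],
       [-0.99999697, -0.00222452, -0.00105551, -0.02984492],
       [-0.00118536,  0.05920601,  0.99824508,  0.97240365],
       [ 0.        ,  0.        ,  0.        ,  1.        ]])}
{'fx': 484.3651674231817, 'fy': 484.3651674231817, 'cx': 319.7519878616651, 'cy': 236.9002782768519, 'world_from_camera': array([[ 0.968216  , -0.14467491,  0.20402686,  0.79526167],
       [ 0.24993763,  0.59041138, -0.7674279 , -0.94554702],
       [-0.00943222,  0.79402996,  0.60780545,  0.75993728],
       [ 0.        ,  0.        ,  0.        ,  1.        ]])}
```

View pics/top0.png

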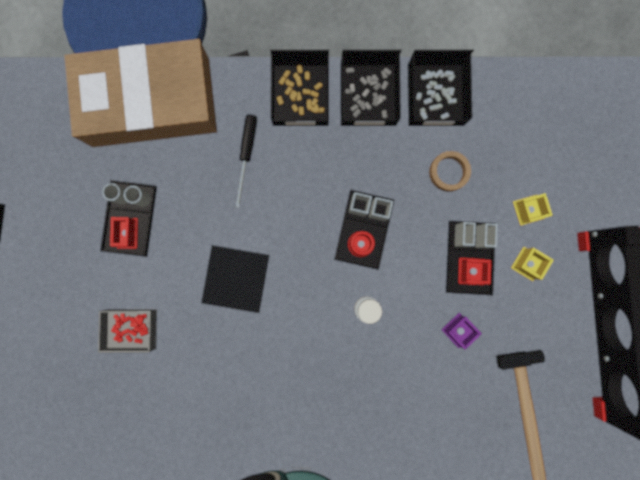

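View pics/side0.png

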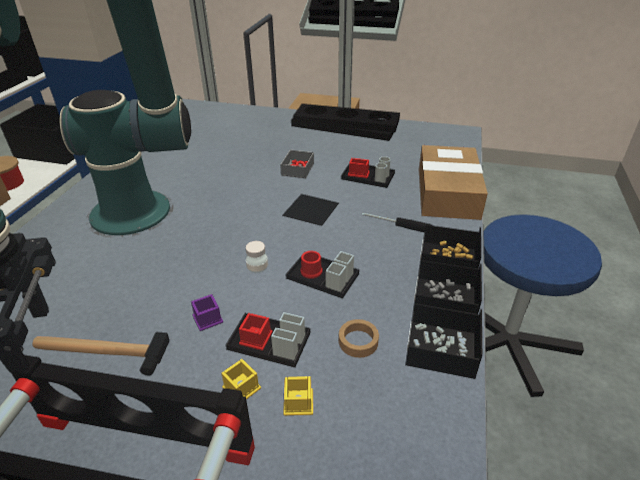

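The top view shows three trays. The round-tube tray is at (128,218) with a red foot at (124,233), the square-tube tray is at (365,230) holding the round foot at (361,243), and the rect-tube tray is at (472,258) with a foot at (474,271). The mat is at (236,279), the jar at (368,310), the tape at (450,171) and the screwdriver at (243,160). The side view confirms this; the red scraps in a bin at (127,328) are a distractor.

```bash
cat > h.py <<'E'
from workcell import monitor, eyes, job
import cv2,numpy as np
from scipy.spatial.transform import Rotation as R
def world(name,uv,z):
    c=eyes.camera_info(name);T=c["world_from_camera"];uv=np.atleast_2d(np.float64(uv))
    r=np.c_[(uv[:,0]-c["cx"])/c["fx"],-(uv[:,1]-c["cy"])/c["fy"],-np.ones(len(uv))]@T[:3,:3].T
    return T[:3,3]+r*((z-T[2,3])/r[:,2])[:,None]
def cloud(name,d):
    c=eyes.camera_info(name);T=c["world_from_camera"];v,u=np.mgrid[:480,:640]
    P=np.stack([(u-c["cx"])/c["fx"]*d,-(v-c["cy"])/c["fy"]*d,-d],-1)
    return P@T[:3,:3].T+T[:3,3]
def blobs(name,mask,z,amin=60):
    out=[]
    for c in cv2.findContours(mask.astype(np.uint8),cv2.RETR_EXTERNAL,cv2.CHAIN_APPROX_NONE)[0]:
        if cv2.contourArea(c)<amin: continue
        w=world(name,c[:,0,:],z)[:,:2]
        (x,y),(a,b),t=cv2.minAreaRect((w*1000).astype(np.float32))
        out.append((np.round(c[:,0].mean(0)),round(x,1),round(y,1),round(a,1),round(b,1),round(t,1)))
    return out
def red(p):
    p=p.astype(int); return (p[...,0]>120)&(p[...,1]<70)&(p[...,2]<80)
E
python3 - <<'E'
from h import *
f=np.load("pics/top0.npz");p,d=f["p"],f["d"];W=cloud("top",d);z=W[...,2]
print("feet");
for b in blobs("top",red(p)&(z>.035),.048): print(b)
print("tubes")
hsv=cv2.cvtColor(p,cv2.COLOR_RGB2HSV)
for b in blobs("top",~red(p)&(z>.05)&(z<.068),.058,30): print(b)
print("dark")
for b in blobs("top",(p.max(-1)<60)&(z<.03),.003,100): print(b)
for n,(u,v) in dict(jar=(368,310),tape=(450,160),bench=(300,350),purple=(461,331)).items(): print(n,W[v,u].round(4))
a=[cv2.resize(p[v-45:v+45,u-45:u+45,::-1],(266,266),interpolation=cv2.INTER_CUBIC) for u,v in((128,218),(365,230),(472,258))]
cv2.imwrite("pics/crop0.png",np.hstack(a))
E
```

```text
feet
(array([477., 271.]), 500.8, -342.5, 49.0, 47.3, 86.2)
(array([362., 243.]), 556.1, -120.0, 45.1, 44.0, 44.7)
(array([119., 231.]), 580.0, 351.1, 35.2, 54.5, 89.9)
tubes
(array([369., 311.]), 426.6, -132.7, 43.8, 43.4, 89.9)
(array([607., 327.]), 395.4, -587.9, 372.8, 36.8, 3.3)
(array([490., 234.]), 570.9, -364.3, 24.9, 44.3, 88.6)
(array([468., 233.]), 573.1, -322.1, 24.9, 44.3, 88.7)
(array([382., 207.]), 623.6, -157.9, 34.5, 34.8, 75.7)
(array([360., 203.]), 633.2, -117.2, 34.2, 35.0, 77.1)
(array([133., 194.]), 649.9, 321.6, 33.2, 34.8, 1.1)
(array([112., 192.]), 655.4, 363.4, 35.8, 32.3, 71.5)
(array([442.,  75.]), 868.1, -277.4, 115.8, 137.4, 88.8)
(array([371.,  75.]), 868.7, -139.0, 116.0, 135.9, 89.9)
(array([299.,  75.]), 868.1, 1.3, 113.9, 137.9, 89.9)
(array([167., 114.]), 797.9, 268.9, 137.9, 303.3, 38.0)
dark
(array([520., 359.]), 324.9, -439.8, 27.5, 92.5, 8.3)
(array([104., 331.]), 381.9, 396.5, 68.0, 10.0, 1.4)
(array([235., 279.]), 486.6, 132.8, 115.6, 115.4, 80.2)
(array([466., 261.]), 527.6, -344.6, 93.1, 142.3, 86.5)
(array([359., 232.]), 586.0, -129.0, 89.3, 143.1, 76.9)
(array([133., 219.]), 610.3, 351.1, 93.9, 142.7, 82.9)
(array([248., 138.]), 776.2, 108.7, 22.4, 93.8, 81.0)
(array([438.,  91.]), 878.4, -289.2, 107.0, 124.8, 89.9)
(array([370.,  90.]), 878.7, -143.2, 110.2, 125.1, 89.7)
(array([300.,  89.]), 879.1, 2.2, 110.2, 124.9, 89.9)
jar [ 0.4277 -0.1297  0.0604]
tape [ 7.288e-01 -3.078e-01  2.000e-04]
bench [3.428e-01 1.200e-03 2.000e-04]
purple [ 0.3825 -0.3177  0.019 ]
```

View pics/crop0.png

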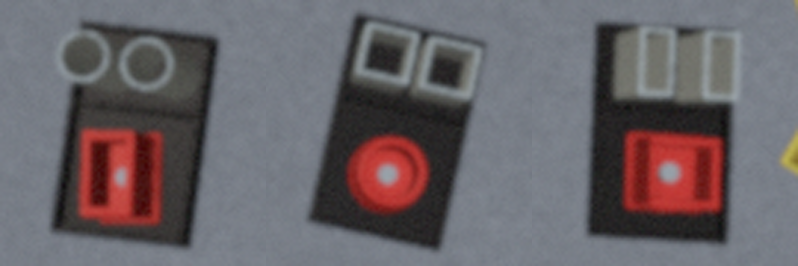

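Contents: the rect foot is in the round tray, the round foot in the square tray and the square foot in the rect tray. Plan: round→mat, square→square tray, rect→rect tray, round→round tray.

```bash
cat >> h.py <<'E'
def plan(xyz,yaw):
    s=monitor.state();w,x,y,z=s["tool_rot"];A=R.from_quat([x,y,z,w])
    B=R.from_euler("z",yaw)*R.from_euler("x",np.pi)
    print("t",round(s["time"],2),"tcp",s["eef_pos"].round(4),"gap",round(s["finger_gap"],3),"F",s["wrist_force"].round(1))
    print("dp",A.inv().apply(np.array(xyz)-s["eef_pos"]).round(4),"dr",(A.inv()*B).as_rotvec().round(4))
E
python3 -c "
from h import *
plan([.556,-.121,.26],-.23)"
```

```text
t 0.1 tcp [ 0.2873 -0.6105  0.4035] gap 1.0 F [ 0.2 -0.   0.5]
dp [ 0.4516 -0.3282  0.1442] dr [-1.900e-03  6.000e-04  6.698e-01]
```

arm_command(rows=[{"dp": [0.3, -0.22, 0.02], "dr": [0, 0, 0.67], "jaw": 1}, {"dp": [0.3, -0.22, 0.02], "dr": [0, 0, 0.67], "jaw": 1}, {"dp": [0.3, -0.22, 0.02], "dr": [0, 0, 0.67], "jaw": 1}, {"dp": [0.3, -0.22, 0.02], "dr": [0, 0, 0.67], "jaw": 1}, {"dp": [0.3, -0.22, 0.02], "dr": [0, 0, 0.67], "jaw": 1}, {"dp": [0.3, -0.22, 0.02], "dr": [0, 0, 0.67], "jaw": 1}, {"dp": [0.3, -0.22, 0.02], "dr": [0, 0, 0.67], "jaw": 1}, {"dp": [0.3, -0.22, 0.02], "dr": [0, 0, 0.67], "jaw": 1}, {"dp": [0.3, -0.22, 0.02], "dr": [0, 0, 0.67], "jaw": 1}, {"dp": [0.3, -0.22, 0.02], "dr": [0, 0, 0.67], "jaw": 1}], newtons=20)

```text
time: 0.93
eef_pos: [0.4672, -0.2783, 0.3837]
tool_rot: [-0.002, 0.994, -0.112, -0.0]
wrist_force: [-0.4, 0.2, -0.2]
finger_gap: 0.998
grasp_force: 0.0
```

```bash
python3 -c "
from h import *
plan([.556,-.121,.26],-.23)"
```

```text
t 0.93 tcp [ 0.4672 -0.2783  0.3837] gap 0.998 F [-0.4  0.2 -0.2]
dp [ 0.0516 -0.1726  0.1244] dr [-0.0039  0.0008  0.0055]
```

arm_command(rows=[{"dp": [0.052, -0.173, 0.124], "dr": [-0.003, 0, 0.005], "jaw": 1}, {"dp": [0.052, -0.173, 0.124], "dr": [-0.003, 0, 0.005], "jaw": 1}, {"dp": [0.052, -0.173, 0.124], "dr": [-0.003, 0, 0.005], "jaw": 1}, {"dp": [0.052, -0.173, 0.124], "dr": [-0.003, 0, 0.005], "jaw": 1}, {"dp": [0.052, -0.173, 0.124], "dr": [-0.003, 0, 0.005], "jaw": 1}, {"dp": [0.052, -0.173, 0.124], "dr": [-0.003, 0, 0.005], "jaw": 1}, {"dp": [0.052, -0.173, 0.124], "dr": [-0.003, 0, 0.005], "jaw": 1}, {"dp": [0.052, -0.173, 0.124], "dr": [-0.003, 0, 0.005], "jaw": 1}, {"dp": [0.052, -0.173, 0.124], "dr": [-0.003, 0, 0.005], "jaw": 1}, {"dp": [0.052, -0.173, 0.124], "dr": [-0.003, 0, 0.005], "jaw": 1}])

```text
time: 1.77
eef_pos: [0.5554, -0.129, 0.2623]
tool_rot: [0.002, 0.993, -0.118, 0.001]
wrist_force: [0.3, 0.2, -0.5]
finger_gap: 1.0
grasp_force: 0.0
```

```bash
python3 -c "
from h import *
plan([.556,-.121,.188],-.23)"
```

```text
t 1.77 tcp [ 0.5554 -0.129   0.2623] gap 1.0 F [ 0.3  0.2 -0.5]
dp [-0.0015 -0.0082  0.0743] dr [ 0.0035 -0.0024 -0.0069]
```

arm_command(rows=[{"dp": [0, 0, 0], "dr": [0, 0, 0], "jaw": 1}, {"dp": [0, 0, 0.02], "dr": [0, 0, 0], "jaw": 1}, {"dp": [0, 0, 0.03], "dr": [0, 0, 0], "jaw": 1}, {"dp": [0, 0, 0.03], "dr": [0, 0, 0], "jaw": 1}, {"dp": [0, 0, 0.03], "dr": [0, 0, 0], "jaw": 1}, {"dp": [0, 0, 0.03], "dr": [0, 0, 0], "jaw": 1}, {"dp": [0, 0, 0.03], "dr": [0, 0, 0], "jaw": 1}, {"dp": [0, 0, 0.03], "dr": [0, 0, 0], "jaw": 1}, {"dp": [0, 0, 0.03], "dr": [0, 0, 0], "jaw": 1}, {"dp": [0, 0, 0.03], "dr": [0, 0, 0], "jaw": 1}])

```text
time: 2.6
eef_pos: [0.5555, -0.1275, 0.2312]
tool_rot: [0.002, 0.993, -0.117, 0.0]
wrist_force: [-0.0, 1.0, -0.1]
finger_gap: 0.998
grasp_force: 0.0
```

```bash
python3 -c "
from h import *
plan([.556,-.121,.188],-.23)"
```

```text
t 2.6 tcp [ 0.5555 -0.1275  0.2312] gap 0.998 F [-0.   1.  -0.1]
dp [-0.001  -0.0066  0.0431] dr [ 0.003  -0.0008 -0.0051]
```

arm_command(rows=[{"dp": [-0.001, -0.007, 0.015], "dr": [0, 0, 0], "jaw": 1}, {"dp": [-0.001, -0.007, 0.03], "dr": [0, 0, 0], "jaw": 1}, {"dp": [-0.001, -0.007, 0.043], "dr": [0, 0, 0], "jaw": 1}, {"dp": [-0.001, -0.007, 0.043], "dr": [0, 0, 0], "jaw": 1}, {"dp": [-0.001, -0.007, 0.043], "dr": [0, 0, 0], "jaw": 1}, {"dp": [-0.001, -0.007, 0.043], "dr": [0, 0, 0], "jaw": 1}, {"dp": [-0.001, -0.007, 0.043], "dr": [0, 0, 0], "jaw": 0.3}, {"dp": [-0.001, -0.007, 0.043], "dr": [0, 0, 0], "jaw": 0.3}, {"dp": [-0.001, -0.007, 0.043], "dr": [0, 0, 0], "jaw": 0.3}, {"dp": [-0.001, -0.007, 0.043], "dr": [0, 0, 0], "jaw": 0.3}], newtons=20)

```text
time: 3.43
eef_pos: [0.5561, -0.1207, 0.1883]
tool_rot: [0.002, 0.993, -0.117, 0.0]
wrist_force: [-0.2, -0.1, -0.5]
finger_gap: 0.72
grasp_force: 0.0
```

arm_command(rows=[{"dp": [0, 0, 0], "dr": [0, 0, 0], "jaw": 0.3}, {"dp": [0, 0, 0], "dr": [0, 0, 0], "jaw": 0.3}, {"dp": [0, 0, 0], "dr": [0, 0, 0], "jaw": 0.3}, {"dp": [0, 0, 0], "dr": [0, 0, 0], "jaw": 0.3}, {"dp": [0, 0, -0.03], "dr": [0, 0, 0], "jaw": 0.3}, {"dp": [0, 0, -0.06], "dr": [0, 0, 0], "jaw": 0.3}, {"dp": [0, 0, -0.07], "dr": [0, 0, 0], "jaw": 0.3}, {"dp": [0, 0, -0.07], "dr": [0, 0, 0], "jaw": 0.3}, {"dp": [0, 0, -0.07], "dr": [0, 0, 0], "jaw": 0.3}, {"dp": [0, 0, -0.07], "dr": [0, 0, 0], "jaw": 0.3}])

```text
time: 4.27
eef_pos: [0.5551, -0.1201, 0.256]
tool_rot: [0.001, 0.993, -0.117, -0.001]
wrist_force: [0.1, -0.4, -1.4]
finger_gap: 0.516
grasp_force: 20.0
```

```bash
python3 -c "
from h import *
plan([.487,.133,.24],-.17)
p,d=eyes.capture('side');cv2.imwrite('pics/s1.png',p[100:400,150:550,::-1])"
```

```text
t 4.27 tcp [ 0.5551 -0.1201  0.256 ] gap 0.516 F [ 0.1 -0.4 -1.4]
dp [-0.1252 -0.2304  0.0157] dr [ 0.0029  0.0026 -0.0652]
```

View pics/s1.png

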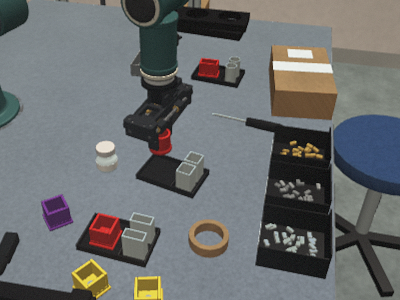

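The crop shows the round foot hanging from the gripper at (162,140) and its bay empty. Moving on to the mat.

arm_command(rows=[{"dp": [-0.125, -0.23, 0], "dr": [0, 0, -0.065], "jaw": 0.3}, {"dp": [-0.125, -0.23, 0], "dr": [0, 0, -0.065], "jaw": 0.3}, {"dp": [-0.125, -0.23, 0], "dr": [0, 0, -0.065], "jaw": 0.3}, {"dp": [-0.125, -0.23, 0], "dr": [0, 0, -0.065], "jaw": 0.3}, {"dp": [-0.125, -0.23, 0], "dr": [0, 0, -0.065], "jaw": 0.3}, {"dp": [-0.125, -0.23, 0], "dr": [0, 0, -0.065], "jaw": 0.3}, {"dp": [-0.125, -0.23, 0], "dr": [0, 0, -0.065], "jaw": 0.3}, {"dp": [-0.125, -0.23, 0], "dr": [0, 0, -0.065], "jaw": 0.3}, {"dp": [-0.125, -0.23, 0], "dr": [0, 0, -0.065], "jaw": 0.3}, {"dp": [-0.125, -0.23, 0], "dr": [0, 0, -0.065], "jaw": 0.3}])

```text
time: 5.15
eef_pos: [0.4879, 0.1316, 0.2561]
tool_rot: [0.002, 0.996, -0.085, -0.001]
wrist_force: [0.2, -0.1, -0.9]
finger_gap: 0.522
grasp_force: 20.0
```

```bash
python3 -c "
from h import *
plan([.487,.133,.189],-.17)"
```

```text
t 5.15 tcp [0.4879 0.1316 0.2561] gap 0.522 F [ 0.2 -0.1 -0.9]
dp [-0.0011 -0.0015  0.0671] dr [ 0.0041  0.0014 -0.0003]
```

arm_command(rows=[{"dp": [-0.001, -0.001, 0.02], "dr": [0.004, 0.001, 0], "jaw": 0.3}, {"dp": [-0.001, -0.001, 0.04], "dr": [0.004, 0.001, 0], "jaw": 0.3}, {"dp": [-0.001, -0.001, 0.055], "dr": [0.004, 0.001, 0], "jaw": 0.3}, {"dp": [-0.001, -0.001, 0.062], "dr": [0.004, 0.001, 0], "jaw": 0.3}, {"dp": [-0.001, -0.001, 0.067], "dr": [0.004, 0.001, 0], "jaw": 0.3}, {"dp": [-0.001, -0.001, 0.067], "dr": [0.004, 0.001, 0], "jaw": 0.3}, {"dp": [-0.001, -0.001, 0.067], "dr": [0.004, 0.001, 0], "jaw": 0.3}, {"dp": [-0.001, -0.001, 0.067], "dr": [0.004, 0.001, 0], "jaw": 0.3}, {"dp": [-0.001, -0.001, 0.067], "dr": [0.004, 0.001, 0], "jaw": 0.3}, {"dp": [-0.001, -0.001, 0.067], "dr": [0.004, 0.001, 0], "jaw": 0.6}])

```text
time: 5.98
eef_pos: [0.4877, 0.1335, 0.191]
tool_rot: [-0.001, 0.996, -0.085, 0.001]
wrist_force: [0.1, 0.1, -0.1]
finger_gap: 0.571
grasp_force: 0.0
```

arm_command(rows=[{"dp": [0, 0, 0], "dr": [0, 0, 0], "jaw": 1}, {"dp": [0, 0, 0], "dr": [0, 0, 0], "jaw": 1}, {"dp": [0, 0, 0], "dr": [0, 0, 0], "jaw": 1}, {"dp": [0, 0, 0], "dr": [0, 0, 0], "jaw": 1}, {"dp": [0, 0, 0], "dr": [0, 0, 0], "jaw": 1}, {"dp": [0, 0, -0.03], "dr": [0, 0, 0], "jaw": 1}, {"dp": [0, 0, -0.06], "dr": [0, 0, 0], "jaw": 1}, {"dp": [0, 0, -0.07], "dr": [0, 0, 0], "jaw": 1}, {"dp": [0, 0, -0.07], "dr": [0, 0, 0], "jaw": 1}, {"dp": [0, 0, -0.07], "dr": [0, 0, 0], "jaw": 1}])

```text
time: 6.82
eef_pos: [0.4872, 0.1334, 0.2602]
tool_rot: [-0.001, 0.996, -0.085, 0.001]
wrist_force: [-0.0, 0.8, -0.7]
finger_gap: 0.997
grasp_force: 0.0
```

```bash
python3 -c "
from h import *
plan([.500,-.341,.26],-.06)"
```

```text
t 6.82 tcp [0.4872 0.1334 0.2602] gap 0.997 F [-0.   0.8 -0.7]
dp [ 9.300e-02  4.654e-01 -3.000e-04] dr [-0.0015 -0.0023 -0.1102]
```

arm_command(rows=[{"dp": [0.07, 0.35, 0], "dr": [0, 0, -0.11], "jaw": 1}, {"dp": [0.07, 0.35, 0], "dr": [0, 0, -0.11], "jaw": 1}, {"dp": [0.07, 0.35, 0], "dr": [0, 0, -0.11], "jaw": 1}, {"dp": [0.07, 0.35, 0], "dr": [0, 0, -0.11], "jaw": 1}, {"dp": [0.07, 0.35, 0], "dr": [0, 0, -0.11], "jaw": 1}, {"dp": [0.07, 0.35, 0], "dr": [0, 0, -0.11], "jaw": 1}, {"dp": [0.07, 0.35, 0], "dr": [0, 0, -0.11], "jaw": 1}, {"dp": [0.07, 0.35, 0], "dr": [0, 0, -0.11], "jaw": 1}, {"dp": [0.07, 0.35, 0], "dr": [0, 0, -0.11], "jaw": 1}, {"dp": [0.07, 0.35, 0], "dr": [0, 0, -0.11], "jaw": 1}])

```text
time: 7.65
eef_pos: [0.496, -0.2276, 0.2577]
tool_rot: [-0.0, 0.999, -0.032, -0.0]
wrist_force: [0.8, -0.1, -0.0]
finger_gap: 0.999
grasp_force: 0.0
```

```bash
python3 -c "
from h import *
p,d=eyes.capture('top');W=cloud('top',d)
for b in blobs('top',red(p)&(W[...,2]>.042),.048): print(b)
plan([.500,-.341,.24],-.06)"
```

```text
(array([230., 277.]), 489.5, 134.8, 45.2, 44.8, 45.2)
(array([119., 231.]), 580.0, 351.1, 35.2, 54.5, 89.9)
t 7.7 tcp [ 0.4958 -0.2255  0.2574] gap 1.0 F [-0.7  0.4 -0. ]
dp [0.0117 0.115  0.0171] dr [-0.0021  0.0021 -0.0044]
```

arm_command(rows=[{"dp": [0.012, 0.115, 0], "dr": [-0.002, 0, -0.004], "jaw": 1}, {"dp": [0.012, 0.115, 0], "dr": [-0.002, 0, -0.004], "jaw": 1}, {"dp": [0.012, 0.115, 0.017], "dr": [-0.002, 0, -0.004], "jaw": 1}, {"dp": [0.012, 0.115, 0.017], "dr": [-0.002, 0, -0.004], "jaw": 1}, {"dp": [0.012, 0.115, 0.017], "dr": [-0.002, 0, -0.004], "jaw": 1}, {"dp": [0.012, 0.115, 0.017], "dr": [-0.002, 0, -0.004], "jaw": 1}, {"dp": [0.012, 0.115, 0.017], "dr": [-0.002, 0, -0.004], "jaw": 1}, {"dp": [0.012, 0.115, 0.017], "dr": [-0.002, 0, -0.004], "jaw": 1}, {"dp": [0.012, 0.115, 0.017], "dr": [-0.002, 0, -0.004], "jaw": 1}, {"dp": [0.012, 0.115, 0.017], "dr": [-0.002, 0, -0.004], "jaw": 1}])

```text
time: 8.53
eef_pos: [0.5021, -0.3381, 0.2431]
tool_rot: [0.001, 1.0, -0.027, 0.001]
wrist_force: [-0.1, 0.3, -0.6]
finger_gap: 1.002
grasp_force: 0.0
```

```bash
python3 -c "
from h import *
plan([.499,-.342,.188],-.06)"
```

```text
t 8.53 tcp [ 0.5021 -0.3381  0.2431] gap 1.002 F [-0.1  0.3 -0.6]
dp [-0.0029  0.004   0.0551] dr [ 0.0014 -0.0016  0.0051]
```

arm_command(rows=[{"dp": [-0.003, 0.004, 0.015], "dr": [0, 0, 0], "jaw": 1}, {"dp": [-0.003, 0.004, 0.03], "dr": [0, 0, 0], "jaw": 1}, {"dp": [-0.003, 0.004, 0.045], "dr": [0, 0, 0], "jaw": 1}, {"dp": [-0.003, 0.004, 0.055], "dr": [0, 0, 0], "jaw": 1}, {"dp": [-0.003, 0.004, 0.055], "dr": [0, 0, 0], "jaw": 1}, {"dp": [-0.003, 0.004, 0.055], "dr": [0, 0, 0], "jaw": 1}, {"dp": [-0.003, 0.004, 0.055], "dr": [0, 0, 0], "jaw": 0.3}, {"dp": [-0.003, 0.004, 0.055], "dr": [0, 0, 0], "jaw": 0.3}, {"dp": [-0.003, 0.004, 0.055], "dr": [0, 0, 0], "jaw": 0.3}, {"dp": [-0.003, 0.004, 0.055], "dr": [0, 0, 0], "jaw": 0.3}], newtons=20)

```text
time: 9.37
eef_pos: [0.499, -0.3431, 0.1885]
tool_rot: [0.001, 1.0, -0.028, 0.001]
wrist_force: [0.5, -1.1, -0.6]
finger_gap: 0.725
grasp_force: 0.0
```

arm_command(rows=[{"dp": [0, 0, 0], "dr": [0, 0, 0], "jaw": 0.3}, {"dp": [0, 0, 0], "dr": [0, 0, 0], "jaw": 0.3}, {"dp": [0, 0, 0], "dr": [0, 0, 0], "jaw": 0.3}, {"dp": [0, 0, 0], "dr": [0, 0, 0], "jaw": 0.3}, {"dp": [0, 0, -0.03], "dr": [0, 0, 0], "jaw": 0.3}, {"dp": [0, 0, -0.06], "dr": [0, 0, 0], "jaw": 0.3}, {"dp": [0, 0, -0.07], "dr": [0, 0, 0], "jaw": 0.3}, {"dp": [0, 0, -0.07], "dr": [0, 0, 0], "jaw": 0.3}, {"dp": [0, 0, -0.07], "dr": [0, 0, 0], "jaw": 0.3}, {"dp": [0, 0, -0.07], "dr": [0, 0, 0], "jaw": 0.3}])

```text
time: 10.2
eef_pos: [0.4979, -0.3423, 0.2559]
tool_rot: [-0.0, 1.0, -0.028, -0.001]
wrist_force: [-0.1, 0.1, 0.2]
finger_gap: 0.522
grasp_force: 20.0
```

```bash
python3 -c "
from h import *
plan([.5585,-.122,.26],-.23)"
```

```text
t 10.2 tcp [ 0.4979 -0.3423  0.2559] gap 0.522 F [-0.1  0.1  0.2]
dp [ 0.0481 -0.2233 -0.0041] dr [-0.0002  0.0012  0.1738]
```

arm_command(rows=[{"dp": [0.048, -0.223, -0.004], "dr": [0, 0, 0.174], "jaw": 0.3}, {"dp": [0.048, -0.223, -0.004], "dr": [0, 0, 0.174], "jaw": 0.3}, {"dp": [0.048, -0.223, -0.004], "dr": [0, 0, 0.174], "jaw": 0.3}, {"dp": [0.048, -0.223, -0.004], "dr": [0, 0, 0.174], "jaw": 0.3}, {"dp": [0.048, -0.223, -0.004], "dr": [0, 0, 0.174], "jaw": 0.3}, {"dp": [0.048, -0.223, -0.004], "dr": [0, 0, 0.174], "jaw": 0.3}, {"dp": [0.048, -0.223, -0.004], "dr": [0, 0, 0.174], "jaw": 0.3}, {"dp": [0.048, -0.223, -0.004], "dr": [0, 0, 0.174], "jaw": 0.3}, {"dp": [0.048, -0.223, -0.004], "dr": [0, 0, 0.174], "jaw": 0.3}, {"dp": [0.048, -0.223, -0.004], "dr": [0, 0, 0.174], "jaw": 0.3}])

```text
time: 11.03
eef_pos: [0.5584, -0.1239, 0.2604]
tool_rot: [0.001, 0.993, -0.115, -0.0]
wrist_force: [-0.8, -0.7, 0.2]
finger_gap: 0.519
grasp_force: 20.0
```

```bash
python3 -c "
from h import *
plan([.5585,-.122,.189],-.23)"
```

```text
t 11.03 tcp [ 0.5584 -0.1239  0.2604] gap 0.519 F [-0.8 -0.7  0.2]
dp [-0.0003 -0.002   0.0714] dr [ 0.0013  0.0006 -0.0015]
```

arm_command(rows=[{"dp": [0, -0.002, 0.02], "dr": [0, 0, 0], "jaw": 0.3}, {"dp": [0, -0.002, 0.04], "dr": [0, 0, 0], "jaw": 0.3}, {"dp": [0, -0.002, 0.055], "dr": [0, 0, 0], "jaw": 0.3}, {"dp": [0, -0.002, 0.066], "dr": [0, 0, 0], "jaw": 0.3}, {"dp": [0, -0.002, 0.071], "dr": [0, 0, 0], "jaw": 0.3}, {"dp": [0, -0.002, 0.071], "dr": [0, 0, 0], "jaw": 0.3}, {"dp": [0, -0.002, 0.071], "dr": [0, 0, 0], "jaw": 0.3}, {"dp": [0, -0.002, 0.071], "dr": [0, 0, 0], "jaw": 0.3}, {"dp": [0, -0.002, 0.071], "dr": [0, 0, 0], "jaw": 0.3}, {"dp": [0, -0.002, 0.071], "dr": [0, 0, 0], "jaw": 0.6}])

```text
time: 11.87
eef_pos: [0.5601, -0.1211, 0.1915]
tool_rot: [0.001, 0.993, -0.115, 0.001]
wrist_force: [-1.3, 0.3, -0.1]
finger_gap: 0.576
grasp_force: 0.0
```

arm_command(rows=[{"dp": [0, 0, 0], "dr": [0, 0, 0], "jaw": 1}, {"dp": [0, 0, 0], "dr": [0, 0, 0], "jaw": 1}, {"dp": [0, 0, 0], "dr": [0, 0, 0], "jaw": 1}, {"dp": [0, 0, 0], "dr": [0, 0, 0], "jaw": 1}, {"dp": [0, 0, 0], "dr": [0, 0, 0], "jaw": 1}, {"dp": [0, 0, -0.03], "dr": [0, 0, 0], "jaw": 1}, {"dp": [0, 0, -0.06], "dr": [0, 0, 0], "jaw": 1}, {"dp": [0, 0, -0.07], "dr": [0, 0, 0], "jaw": 1}, {"dp": [0, 0, -0.07], "dr": [0, 0, 0], "jaw": 1}, {"dp": [0, 0, -0.07], "dr": [0, 0, 0], "jaw": 1}])

```text
time: 12.7
eef_pos: [0.5596, -0.1209, 0.2607]
tool_rot: [0.001, 0.993, -0.115, 0.001]
wrist_force: [-0.6, 0.0, 0.2]
finger_gap: 1.0
grasp_force: 0.0
```

```bash
python3 -c "
from h import *
plan([.579,.351,.26],0)"
```

```text
t 12.7 tcp [ 0.5596 -0.1209  0.2607] gap 1.0 F [-0.6  0.   0.2]
dp [-0.0888 -0.4639  0.    ] dr [ 0.0012 -0.0024 -0.2302]
```

arm_command(rows=[{"dp": [-0.067, -0.35, 0], "dr": [0, 0, -0.23], "jaw": 1}, {"dp": [-0.067, -0.35, 0], "dr": [0, 0, -0.23], "jaw": 1}, {"dp": [-0.067, -0.35, 0], "dr": [0, 0, -0.23], "jaw": 1}, {"dp": [-0.067, -0.35, 0], "dr": [0, 0, -0.23], "jaw": 1}, {"dp": [-0.067, -0.35, 0], "dr": [0, 0, -0.23], "jaw": 1}, {"dp": [-0.067, -0.35, 0], "dr": [0, 0, -0.23], "jaw": 1}, {"dp": [-0.067, -0.35, 0], "dr": [0, 0, -0.23], "jaw": 1}, {"dp": [-0.067, -0.35, 0], "dr": [0, 0, -0.23], "jaw": 1}, {"dp": [-0.067, -0.35, 0], "dr": [0, 0, -0.23], "jaw": 1}, {"dp": [-0.067, -0.35, 0], "dr": [0, 0, -0.23], "jaw": 1}])

```text
time: 13.53
eef_pos: [0.573, 0.2394, 0.2575]
tool_rot: [0.0, 1.0, 0.002, -0.001]
wrist_force: [0.0, -0.6, 0.6]
finger_gap: 0.999
grasp_force: 0.0
```

```bash
python3 -c "
from h import *
p,d=eyes.capture('top');W=cloud('top',d)
for b in blobs('top',red(p)&(W[...,2]>.042),.048): print(b)
a=[cv2.resize(p[v-45:v+45,u-45:u+45,::-1],(266,266),interpolation=cv2.INTER_CUBIC) for u,v in((128,218),(365,230),(236,279))]
cv2.imwrite('pics/crop1.png',np.hstack(a))
plan([.579,.351,.24],0)"
```

```text
(array([230., 277.]), 489.5, 133.9, 44.3, 44.4, 0.4)
(array([361., 239.]), 563.5, -119.3, 48.3, 46.2, 76.8)
t 13.58 tcp [0.573  0.2372 0.2574] gap 1.003 F [ 0.5  0.4 -0.4]
dp [ 0.0065 -0.1138  0.0171] dr [0.0024 0.0026 0.0038]
```

View pics/crop1.png

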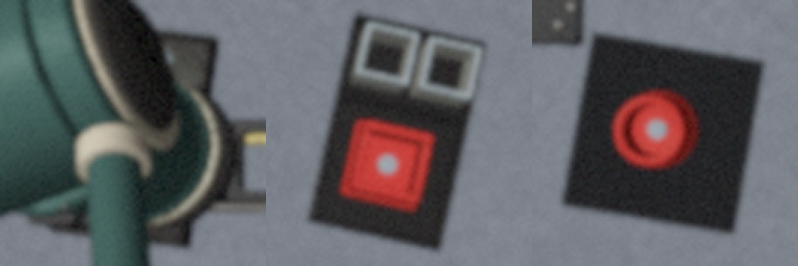

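The square foot sits squarely in the square tray's bay (centre panel) and the round foot stands on the mat (right panel). The arm covers the left panel.

arm_command(rows=[{"dp": [0.006, -0.114, 0], "dr": [0.002, 0, 0.004], "jaw": 1}, {"dp": [0.006, -0.114, 0], "dr": [0.002, 0, 0.004], "jaw": 1}, {"dp": [0.006, -0.114, 0.017], "dr": [0.002, 0, 0.004], "jaw": 1}, {"dp": [0.006, -0.114, 0.017], "dr": [0.002, 0, 0.004], "jaw": 1}, {"dp": [0.006, -0.114, 0.017], "dr": [0.002, 0, 0.004], "jaw": 1}, {"dp": [0.006, -0.114, 0.017], "dr": [0.002, 0, 0.004], "jaw": 1}, {"dp": [0.006, -0.114, 0.017], "dr": [0.002, 0, 0.004], "jaw": 1}, {"dp": [0.006, -0.114, 0.017], "dr": [0.002, 0, 0.004], "jaw": 1}, {"dp": [0.006, -0.114, 0.017], "dr": [0.002, 0, 0.004], "jaw": 1}, {"dp": [0.006, -0.114, 0.017], "dr": [0.002, 0, 0.004], "jaw": 1}])

```text
time: 14.42
eef_pos: [0.5805, 0.3482, 0.2435]
tool_rot: [-0.001, 1.0, -0.003, 0.001]
wrist_force: [0.8, 0.6, -0.3]
finger_gap: 1.003
grasp_force: 0.0
```

```bash
python3 -c "
from h import *
plan([.579,.351,.188],0)"
```

```text
t 14.42 tcp [0.5805 0.3482 0.2435] gap 1.003 F [ 0.8  0.6 -0.3]
dp [-0.0016 -0.0027  0.0555] dr [-0.0012 -0.0016 -0.0055]
```

arm_command(rows=[{"dp": [-0.002, -0.003, 0.015], "dr": [0, 0, -0.005], "jaw": 1}, {"dp": [-0.002, -0.003, 0.03], "dr": [0, 0, -0.005], "jaw": 1}, {"dp": [-0.002, -0.003, 0.045], "dr": [0, 0, -0.005], "jaw": 1}, {"dp": [-0.002, -0.003, 0.055], "dr": [0, 0, -0.005], "jaw": 1}, {"dp": [-0.002, -0.003, 0.055], "dr": [0, 0, -0.005], "jaw": 1}, {"dp": [-0.002, -0.003, 0.055], "dr": [0, 0, -0.005], "jaw": 1}, {"dp": [-0.002, -0.003, 0.055], "dr": [0, 0, -0.005], "jaw": 0.2}, {"dp": [-0.002, -0.003, 0.055], "dr": [0, 0, -0.005], "jaw": 0.2}, {"dp": [-0.002, -0.003, 0.055], "dr": [0, 0, -0.005], "jaw": 0.2}, {"dp": [-0.002, -0.003, 0.055], "dr": [0, 0, -0.005], "jaw": 0.2}], newtons=20)

```text
time: 15.25
eef_pos: [0.5786, 0.3525, 0.1889]
tool_rot: [-0.001, 1.0, 0.0, 0.001]
wrist_force: [-0.9, -0.8, 0.4]
finger_gap: 0.726
grasp_force: 0.0
```

arm_command(rows=[{"dp": [0, 0, 0], "dr": [0, 0, 0], "jaw": 0.2}, {"dp": [0, 0, 0], "dr": [0, 0, 0], "jaw": 0.2}, {"dp": [0, 0, 0], "dr": [0, 0, 0], "jaw": 0.2}, {"dp": [0, 0, 0], "dr": [0, 0, 0], "jaw": 0.2}, {"dp": [0, 0, 0], "dr": [0, 0, 0], "jaw": 0.2}, {"dp": [0, 0, 0], "dr": [0, 0, 0], "jaw": 0.2}, {"dp": [0, 0, 0], "dr": [0, 0, 0], "jaw": 0.2}, {"dp": [0, 0, 0], "dr": [0, 0, 0], "jaw": 0.2}, {"dp": [0, 0, 0], "dr": [0, 0, 0], "jaw": 0.2}, {"dp": [0, 0, 0], "dr": [0, 0, 0], "jaw": 0.2}])

```text
time: 16.08
eef_pos: [0.5782, 0.3522, 0.188]
tool_rot: [-0.0, 1.0, 0.0, 0.0]
wrist_force: [-0.5, -0.2, 0.8]
finger_gap: 0.381
grasp_force: 20.0
```

arm_command(rows=[{"dp": [0, 0, -0.03], "dr": [0, 0, 0], "jaw": 0.2}, {"dp": [0, 0, -0.06], "dr": [0, 0, 0], "jaw": 0.2}, {"dp": [0, 0, -0.09], "dr": [0, 0, 0], "jaw": 0.2}, {"dp": [0, 0, -0.1], "dr": [0, 0, 0], "jaw": 0.2}, {"dp": [0, 0, -0.1], "dr": [0, 0, 0], "jaw": 0.2}, {"dp": [0, 0, -0.1], "dr": [0, 0, 0], "jaw": 0.2}, {"dp": [0, 0, -0.1], "dr": [0, 0, 0], "jaw": 0.2}, {"dp": [0, 0, -0.1], "dr": [0, 0, 0], "jaw": 0.2}, {"dp": [0, 0, -0.1], "dr": [0, 0, 0], "jaw": 0.2}, {"dp": [0, 0, -0.1], "dr": [0, 0, 0], "jaw": 0.2}])

```text
time: 16.92
eef_pos: [0.5776, 0.3519, 0.286]
tool_rot: [0.0, 1.0, 0.0, -0.001]
wrist_force: [-0.1, -1.1, -0.0]
finger_gap: 0.387
grasp_force: 20.0
```

```bash
python3 -c "
from h import *
plan([.500,-.341,.29],-.052)"
```

```text
t 16.92 tcp [0.5776 0.3519 0.286 ] gap 0.387 F [-0.1 -1.1 -0. ]
dp [-0.0782  0.6928 -0.0035] dr [0.0006 0.0017 0.0528]
```

arm_command(rows=[{"dp": [-0.04, 0.35, 0], "dr": [0, 0, 0.05], "jaw": 0.2}, {"dp": [-0.04, 0.35, 0], "dr": [0, 0, 0.05], "jaw": 0.2}, {"dp": [-0.04, 0.35, 0], "dr": [0, 0, 0.05], "jaw": 0.2}, {"dp": [-0.04, 0.35, 0], "dr": [0, 0, 0.05], "jaw": 0.2}, {"dp": [-0.04, 0.35, 0], "dr": [0, 0, 0.05], "jaw": 0.2}, {"dp": [-0.04, 0.35, 0], "dr": [0, 0, 0.05], "jaw": 0.2}, {"dp": [-0.04, 0.35, 0], "dr": [0, 0, 0.05], "jaw": 0.2}, {"dp": [-0.04, 0.35, 0], "dr": [0, 0, 0.05], "jaw": 0.2}, {"dp": [-0.04, 0.35, 0], "dr": [0, 0, 0.05], "jaw": 0.2}, {"dp": [-0.04, 0.35, 0], "dr": [0, 0, 0.05], "jaw": 0.2}])

```text
time: 17.75
eef_pos: [0.5376, -0.0015, 0.2871]
tool_rot: [0.0, 1.0, -0.027, -0.0]
wrist_force: [0.3, -0.3, -0.1]
finger_gap: 0.384
grasp_force: 20.0
```

```bash
python3 -c "
from h import *
plan([.500,-.341,.28],-.052)"
```

```text
t 17.75 tcp [ 0.5376 -0.0015  0.2871] gap 0.384 F [ 0.3 -0.3 -0.1]
dp [-0.0194  0.341   0.0072] dr [ 0.0003  0.0001 -0.0016]
```

arm_command(rows=[{"dp": [-0.02, 0.341, 0], "dr": [0, 0, 0], "jaw": 0.2}, {"dp": [-0.02, 0.341, 0], "dr": [0, 0, 0], "jaw": 0.2}, {"dp": [-0.02, 0.341, 0], "dr": [0, 0, 0], "jaw": 0.2}, {"dp": [-0.02, 0.341, 0], "dr": [0, 0, 0], "jaw": 0.2}, {"dp": [-0.02, 0.341, 0], "dr": [0, 0, 0], "jaw": 0.2}, {"dp": [-0.02, 0.341, 0], "dr": [0, 0, 0], "jaw": 0.2}, {"dp": [-0.02, 0.341, 0], "dr": [0, 0, 0], "jaw": 0.2}, {"dp": [-0.02, 0.341, 0], "dr": [0, 0, 0], "jaw": 0.2}, {"dp": [-0.02, 0.341, 0], "dr": [0, 0, 0], "jaw": 0.2}, {"dp": [-0.02, 0.341, 0], "dr": [0, 0, 0], "jaw": 0.2}])

```text
time: 18.58
eef_pos: [0.5017, -0.3396, 0.2869]
tool_rot: [-0.0, 1.0, -0.026, 0.001]
wrist_force: [0.4, 0.2, -0.7]
finger_gap: 0.383
grasp_force: 20.0
```

```bash
python3 -c "
from h import *
plan([.500,-.341,.189],-.052)"
```

```text
t 18.58 tcp [ 0.5017 -0.3396  0.2869] gap 0.383 F [ 0.4  0.2 -0.7]
dp [-0.0018  0.0015  0.0979] dr [-0.0008 -0.0011 -0.0006]
```

arm_command(rows=[{"dp": [-0.002, 0.001, 0.03], "dr": [0, 0, 0], "jaw": 0.2}, {"dp": [-0.002, 0.001, 0.06], "dr": [0, 0, 0], "jaw": 0.2}, {"dp": [-0.002, 0.001, 0.08], "dr": [0, 0, 0], "jaw": 0.2}, {"dp": [-0.002, 0.001, 0.092], "dr": [0, 0, 0], "jaw": 0.2}, {"dp": [-0.002, 0.001, 0.097], "dr": [0, 0, 0], "jaw": 0.2}, {"dp": [-0.002, 0.001, 0.097], "dr": [0, 0, 0], "jaw": 0.2}, {"dp": [-0.002, 0.001, 0.097], "dr": [0, 0, 0], "jaw": 0.2}, {"dp": [-0.002, 0.001, 0.097], "dr": [0, 0, 0], "jaw": 0.2}, {"dp": [-0.002, 0.001, 0.097], "dr": [0, 0, 0], "jaw": 0.2}, {"dp": [-0.002, 0.001, 0.097], "dr": [0, 0, 0], "jaw": 0.5}])

```text
time: 19.42
eef_pos: [0.5002, -0.3385, 0.1913]
tool_rot: [0.0, 1.0, -0.025, 0.001]
wrist_force: [-0.2, -0.4, -0.4]
finger_gap: 0.438
grasp_force: 0.0
```

arm_command(rows=[{"dp": [0, 0, 0], "dr": [0, 0, 0], "jaw": 1}, {"dp": [0, 0, 0], "dr": [0, 0, 0], "jaw": 1}, {"dp": [0, 0, 0], "dr": [0, 0, 0], "jaw": 1}, {"dp": [0, 0, 0], "dr": [0, 0, 0], "jaw": 1}, {"dp": [0, 0, 0], "dr": [0, 0, 0], "jaw": 1}, {"dp": [0, 0, -0.03], "dr": [0, 0, 0], "jaw": 1}, {"dp": [0, 0, -0.06], "dr": [0, 0, 0], "jaw": 1}, {"dp": [0, 0, -0.07], "dr": [0, 0, 0], "jaw": 1}, {"dp": [0, 0, -0.07], "dr": [0, 0, 0], "jaw": 1}, {"dp": [0, 0, -0.07], "dr": [0, 0, 0], "jaw": 1}])

```text
time: 20.25
eef_pos: [0.4997, -0.3385, 0.2605]
tool_rot: [-0.0, 1.0, -0.025, 0.001]
wrist_force: [-0.2, -0.5, -0.4]
finger_gap: 1.001
grasp_force: 0.0
```

```bash
python3 -c "
from h import *
plan([.488,.134,.26],-.15)"
```

```text
t 20.25 tcp [ 0.4997 -0.3385  0.2605] gap 1.001 F [-0.2 -0.5 -0.4]
dp [-0.035  -0.4714  0.0005] dr [-0.0002 -0.002   0.1008]
```

arm_command(rows=[{"dp": [-0.026, -0.35, 0], "dr": [0, 0, 0.1], "jaw": 1}, {"dp": [-0.026, -0.35, 0], "dr": [0, 0, 0.1], "jaw": 1}, {"dp": [-0.026, -0.35, 0], "dr": [0, 0, 0.1], "jaw": 1}, {"dp": [-0.026, -0.35, 0], "dr": [0, 0, 0.1], "jaw": 1}, {"dp": [-0.026, -0.35, 0], "dr": [0, 0, 0.1], "jaw": 1}, {"dp": [-0.026, -0.35, 0], "dr": [0, 0, 0.1], "jaw": 1}, {"dp": [-0.026, -0.35, 0], "dr": [0, 0, 0.1], "jaw": 1}, {"dp": [-0.026, -0.35, 0], "dr": [0, 0, 0.1], "jaw": 1}, {"dp": [-0.026, -0.35, 0], "dr": [0, 0, 0.1], "jaw": 1}, {"dp": [-0.026, -0.35, 0], "dr": [0, 0, 0.1], "jaw": 1}])

```text
time: 21.08
eef_pos: [0.4893, 0.0157, 0.2582]
tool_rot: [-0.001, 0.997, -0.072, -0.002]
wrist_force: [-0.2, -0.4, 0.3]
finger_gap: 0.998
grasp_force: 0.0
```

```bash
python3 -c "
from h import *
plan([.488,.134,.24],-.15)"
```

```text
t 21.08 tcp [0.4893 0.0157 0.2582] gap 0.998 F [-0.2 -0.4  0.3]
dp [-0.0183 -0.1168  0.0184] dr [-0.0014  0.0036  0.0052]
```

arm_command(rows=[{"dp": [-0.018, -0.114, 0], "dr": [0, 0.002, 0.004], "jaw": 1}, {"dp": [-0.018, -0.114, 0], "dr": [0, 0.002, 0.004], "jaw": 1}, {"dp": [-0.018, -0.114, 0.018], "dr": [0, 0.002, 0.004], "jaw": 1}, {"dp": [-0.018, -0.114, 0.018], "dr": [0, 0.002, 0.004], "jaw": 1}, {"dp": [-0.018, -0.114, 0.018], "dr": [0, 0.002, 0.004], "jaw": 1}, {"dp": [-0.018, -0.114, 0.018], "dr": [0, 0.002, 0.004], "jaw": 1}, {"dp": [-0.018, -0.114, 0.018], "dr": [0, 0.002, 0.004], "jaw": 1}, {"dp": [-0.018, -0.114, 0.018], "dr": [0, 0.002, 0.004], "jaw": 1}, {"dp": [-0.018, -0.114, 0.018], "dr": [0, 0.002, 0.004], "jaw": 1}, {"dp": [-0.018, -0.114, 0.018], "dr": [0, 0.002, 0.004], "jaw": 1}])

```text
time: 21.92
eef_pos: [0.4903, 0.127, 0.243]
tool_rot: [-0.0, 0.997, -0.077, 0.002]
wrist_force: [-0.4, 0.5, 0.3]
finger_gap: 1.004
grasp_force: 0.0
```

```bash
python3 -c "
from h import *
plan([.488,.1335,.188],-.15)"
```

```text
t 21.92 tcp [0.4903 0.127  0.243 ] gap 1.004 F [-0.4  0.5  0.3]
dp [-0.0035 -0.006   0.055 ] dr [-0.0011 -0.0034 -0.0047]
```

arm_command(rows=[{"dp": [-0.003, -0.006, 0.015], "dr": [0, -0.002, 0], "jaw": 1}, {"dp": [-0.003, -0.006, 0.03], "dr": [0, -0.002, 0], "jaw": 1}, {"dp": [-0.003, -0.006, 0.045], "dr": [0, -0.002, 0], "jaw": 1}, {"dp": [-0.003, -0.006, 0.055], "dr": [0, -0.002, 0], "jaw": 1}, {"dp": [-0.003, -0.006, 0.055], "dr": [0, -0.002, 0], "jaw": 1}, {"dp": [-0.003, -0.006, 0.055], "dr": [0, -0.002, 0], "jaw": 1}, {"dp": [-0.003, -0.006, 0.055], "dr": [0, -0.002, 0], "jaw": 0.3}, {"dp": [-0.003, -0.006, 0.055], "dr": [0, -0.002, 0], "jaw": 0.3}, {"dp": [-0.003, -0.006, 0.055], "dr": [0, -0.002, 0], "jaw": 0.3}, {"dp": [-0.003, -0.006, 0.055], "dr": [0, -0.002, 0], "jaw": 0.3}], newtons=20)

```text
time: 22.75
eef_pos: [0.4886, 0.1344, 0.1884]
tool_rot: [-0.001, 0.997, -0.077, 0.001]
wrist_force: [-0.2, -0.9, 0.4]
finger_gap: 0.723
grasp_force: 0.0
```

arm_command(rows=[{"dp": [0, 0, 0], "dr": [0, 0, 0], "jaw": 0.3}, {"dp": [0, 0, 0], "dr": [0, 0, 0], "jaw": 0.3}, {"dp": [0, 0, 0], "dr": [0, 0, 0], "jaw": 0.3}, {"dp": [0, 0, 0], "dr": [0, 0, 0], "jaw": 0.3}, {"dp": [0, 0, -0.03], "dr": [0, 0, 0], "jaw": 0.3}, {"dp": [0, 0, -0.06], "dr": [0, 0, 0], "jaw": 0.3}, {"dp": [0, 0, -0.07], "dr": [0, 0, 0], "jaw": 0.3}, {"dp": [0, 0, -0.07], "dr": [0, 0, 0], "jaw": 0.3}, {"dp": [0, 0, -0.07], "dr": [0, 0, 0], "jaw": 0.3}, {"dp": [0, 0, -0.07], "dr": [0, 0, 0], "jaw": 0.3}])

```text
time: 23.58
eef_pos: [0.4872, 0.1341, 0.256]
tool_rot: [-0.0, 0.997, -0.077, -0.001]
wrist_force: [-1.0, 0.3, -0.9]
finger_gap: 0.516
grasp_force: 20.0
```

```bash
python3 -c "
from h import *
plan([.582,.352,.26],-.13)"
```

```text
t 23.58 tcp [0.4872 0.1341 0.256 ] gap 0.516 F [-1.   0.3 -0.9]
dp [ 0.0604 -0.2298 -0.004 ] dr [-0.0002  0.0016 -0.0232]
```

arm_command(rows=[{"dp": [0.06, -0.23, -0.004], "dr": [0, 0, -0.023], "jaw": 0.3}, {"dp": [0.06, -0.23, -0.004], "dr": [0, 0, -0.023], "jaw": 0.3}, {"dp": [0.06, -0.23, -0.004], "dr": [0, 0, -0.023], "jaw": 0.3}, {"dp": [0.06, -0.23, -0.004], "dr": [0, 0, -0.023], "jaw": 0.3}, {"dp": [0.06, -0.23, -0.004], "dr": [0, 0, -0.023], "jaw": 0.3}, {"dp": [0.06, -0.23, -0.004], "dr": [0, 0, -0.023], "jaw": 0.3}, {"dp": [0.06, -0.23, -0.004], "dr": [0, 0, -0.023], "jaw": 0.3}, {"dp": [0.06, -0.23, -0.004], "dr": [0, 0, -0.023], "jaw": 0.3}, {"dp": [0.06, -0.23, -0.004], "dr": [0, 0, -0.023], "jaw": 0.3}, {"dp": [0.06, -0.23, -0.004], "dr": [0, 0, -0.023], "jaw": 0.3}])

```text
time: 24.42
eef_pos: [0.5816, 0.351, 0.26]
tool_rot: [0.001, 0.998, -0.065, -0.001]
wrist_force: [0.1, 0.1, -0.8]
finger_gap: 0.518
grasp_force: 20.0
```

```bash
python3 -c "
from h import *
plan([.582,.352,.189],-.13)"
```

```text
t 24.42 tcp [0.5816 0.351  0.26  ] gap 0.518 F [ 0.1  0.1 -0.8]
dp [ 0.0005 -0.0011  0.071 ] dr [ 0.0014  0.0021 -0.0009]
```

arm_command(rows=[{"dp": [0, -0.001, 0.02], "dr": [0.001, 0.002, 0], "jaw": 0.3}, {"dp": [0, -0.001, 0.04], "dr": [0.001, 0.002, 0], "jaw": 0.3}, {"dp": [0, -0.001, 0.055], "dr": [0.001, 0.002, 0], "jaw": 0.3}, {"dp": [0, -0.001, 0.066], "dr": [0.001, 0.002, 0], "jaw": 0.3}, {"dp": [0, -0.001, 0.071], "dr": [0.001, 0.002, 0], "jaw": 0.3}, {"dp": [0, -0.001, 0.071], "dr": [0.001, 0.002, 0], "jaw": 0.3}, {"dp": [0, -0.001, 0.071], "dr": [0.001, 0.002, 0], "jaw": 0.3}, {"dp": [0, -0.001, 0.071], "dr": [0.001, 0.002, 0], "jaw": 0.3}, {"dp": [0, -0.001, 0.071], "dr": [0.001, 0.002, 0], "jaw": 0.3}, {"dp": [0, -0.001, 0.071], "dr": [0.001, 0.002, 0], "jaw": 0.6}])

```text
time: 25.25
eef_pos: [0.5832, 0.3538, 0.1921]
tool_rot: [-0.001, 0.998, -0.065, 0.002]
wrist_force: [0.3, -0.2, 0.6]
finger_gap: 0.57
grasp_force: 0.0
```

arm_command(rows=[{"dp": [0, 0, 0], "dr": [0, 0, 0], "jaw": 1}, {"dp": [0, 0, 0], "dr": [0, 0, 0], "jaw": 1}, {"dp": [0, 0, 0], "dr": [0, 0, 0], "jaw": 1}, {"dp": [0, 0, 0], "dr": [0, 0, 0], "jaw": 1}, {"dp": [0, 0, 0], "dr": [0, 0, 0], "jaw": 1}, {"dp": [0, 0, -0.03], "dr": [0, 0, 0], "jaw": 1}, {"dp": [0, 0, -0.06], "dr": [0, 0, 0], "jaw": 1}, {"dp": [0, 0, -0.09], "dr": [0, 0, 0], "jaw": 1}, {"dp": [0, 0, -0.1], "dr": [0, 0, 0], "jaw": 1}, {"dp": [0, 0, -0.1], "dr": [0, 0, 0], "jaw": 1}])

```text
time: 26.08
eef_pos: [0.5838, 0.3541, 0.2952]
tool_rot: [-0.003, 0.998, -0.065, 0.005]
wrist_force: [0.5, -0.5, -0.7]
finger_gap: 1.003
grasp_force: 0.0
```

arm_command(rows=[{"dp": [-0.1, 0.3, -0.05], "dr": [0, 0, 0], "jaw": 1}, {"dp": [-0.1, 0.3, -0.05], "dr": [0, 0, 0], "jaw": 1}, {"dp": [-0.1, 0.3, -0.05], "dr": [0, 0, 0], "jaw": 1}, {"dp": [-0.1, 0.3, -0.05], "dr": [0, 0, 0], "jaw": 1}, {"dp": [-0.1, 0.3, -0.05], "dr": [0, 0, 0], "jaw": 1}, {"dp": [-0.1, 0.3, -0.05], "dr": [0, 0, 0], "jaw": 1}, {"dp": [-0.1, 0.3, -0.05], "dr": [0, 0, 0], "jaw": 1}, {"dp": [-0.1, 0.3, -0.05], "dr": [0, 0, 0], "jaw": 1}, {"dp": [-0.1, 0.3, -0.05], "dr": [0, 0, 0], "jaw": 1}, {"dp": [-0.1, 0.3, -0.05], "dr": [0, 0, 0], "jaw": 1}])

```text
time: 26.92
eef_pos: [0.4431, 0.0677, 0.3385]
tool_rot: [-0.001, 0.998, -0.067, 0.001]
wrist_force: [-0.8, 0.2, 0.1]
finger_gap: 0.998
grasp_force: 0.0
```

```bash
python3 -c "
from h import *
p,d=eyes.capture('top');W=cloud('top',d)
for b in blobs('top',red(p)&(W[...,2]>.042),.048): print(b)
cv2.imwrite('pics/t3.png',p[:,:,::-1])
print(monitor.state()['eef_pos'],monitor.state()['joint_velocities'].round(3))"
```

```text
(array([474., 271.]), 501.8, -336.3, 34.8, 55.9, 88.7)
(array([362., 239.]), 563.2, -120.3, 46.1, 46.4, 76.5)
(array([117., 228.]), 584.9, 354.2, 45.0, 44.7, 1.2)
[0.44370121 0.06845789 0.33863163] [ 0.028  0.019 -0.024  0.001  0.002 -0.   ]
```

View pics/t3.png

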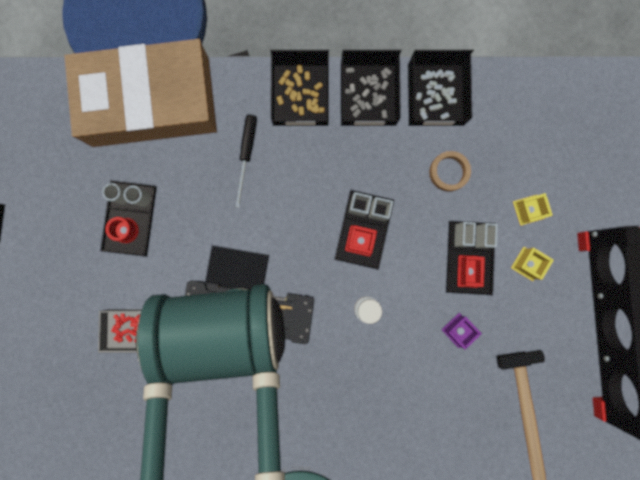

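The top view shows the round foot at (120,229), square at (361,240) and rect at (471,271), each upright within about 5 mm of its own bay's centre. The jar, tape and screwdriver have not moved, so I'm handing in.

```bash
python3 -c "
from workcell import job
print(job.sign_off())"
```

```text
the job is handed in; nothing more can be done
None
```

The job is handed in at about 27 s: in the last top view each foot stands upright in its own tray's bay within about 5 mm of centre, and the tape, jar and screwdriver look unmoved; sign-off returned no verdict.

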